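Sort the desk things into tray, box and stand

ROBOT

A 6-joint arm with a two-finger parallel gripper is mounted at the origin on a cart in front of the work surface, level with it; the furniture and walls round the work are solid. World frame = base frame: x ahead of the robot, y to its left, z up, the work surface at z = 0. Lengths are in m, angles in rad, forces in N, time in s.
With the tool pointing down it reaches from about 0.25 to 0.775 m from the base axis. Payload 4 kg.
Tool frame: the origin (TCP) lies midway between the tips of the shut fingers; the grasp point (between the pads) lies 19 mm behind it (robot.hold_point_z is the distance from the TCP to the grasp point, in m); z points along the fingers, y is the line along which they close (so a half turn about z gives the same grasp; the last joint's range is limited). The gripper opens to 94 mm and grips with 3 to 60 N. Pads are 16 mm wide; open, the fingers measure 119 mm over their backs; the gripper's body (75 mm by 177 mm) begins 78 mm behind the grasp point.
Start: joints at [1.197, 0.087, 1.371, -0, 1.684, -0.103], TCP at [0.147, 0.53, 0.206] pointing down, gripper open.
Joint ranges: [-3.1, 3.1], [-0.76, 2.03], [0.27, 2.55], [-1.08, 4.22], [0.17, 2.65], [-2.57, 2.57]. Speed limits (rad/s): [2.79, 2.79, 3.14, 3.14, 3.14, 3.14].

INTERFACE

Orientations are given as [roll, pitch, yaw] about the fixed x, y, z axes, in that order (R = Rz(yaw) Ry(pitch) Rx(roll)).
In Python, from bench import readout, imaging, robot gives the robot as it stands.
- The arm moves only by the tool carry_out, never from a script. Its argument "motion" is text: rows parted by semicolons, each of 7 numbers parted by spaces: the shift along the tool's x, y, z each as a share of 200 mm, from -1 to 1, then the turn, a rotation vector about the tool's x, y, z each as a share of 120 degrees, from -1 to 1, then the opening, from 0 (shut) to 1 (fully open). A call has 1 to 12 rows; each row shifts and turns the commanded pose from where the row before left it, along the tool's axes as they then stand; what a row does not reach is not made up. A row lasts 1/8 s, in which the tool goes at most 62.5 mm and 10.7 degrees, less where a joint would pass 70% of its speed; a pose out of reach is approached as far as the arm can. A call with a number of a shift or a turn outside -1 to 1 is refused whole. A call with a gripper value outside its range is refused whole. The fingers move at their own pace and stop on an object; the grip force is fixed at half the most. Time passes only in rows, so rows that do not move let the fingers close. It gives the time, the measured TCP pose, the force, the opening and the grip force at its end, in the units of the state.
- readout.get_obs(): the state, without advancing time (a new reading comes with each control period).
- imaging.snapshot(name): name is "scene" or "side" or "wrist"; returns a dict with "pixels" (400x640x3 uint8, red, green, blue), "fx", "fy", "cx", "cy" (pixels), "R" (3x3) and "t" (3): a world point X has camera coordinates R X + t. Camera axes: x right, y down, z forward; pixel columns grow to the right and rows downward; lengths in m; the calibration is good to about 2 mm. The wrist camera is an equidistant fisheye: a pixel r from the principal point sees the ray r / f radians off the axis. A picture is of the moment at which its call begins. There is no depth.
- robot.close_job(): hands the job in; it is judged then, once.
The state is a dict: "time": time; "joint_positions": joint angles; "qvel": joint speeds; "joint_torque": joint torques, N m; "tool_pos": TCP position; "ee_rot": TCP orientation; "wrist_force": force on the tool from outside, world axes, zero at the start; "wrist_torque": the same for the moment, N m; "width": finger opening in m; "finger_force": force on a finger pad.
Only numpy, scipy, OpenCV 4.12 (cv2) and the standard library are available. Lean on these libraries where they do the work, as an engineer would, in place of code of your own. Each camera call takes 0.05 s, during which the arm holds its last target. There are 200 camera calls.

TASK

Clear up the mixed things at the front of the desk: stand the two ink bottles upright in the two-bay wooden tray, one in each bay; lay the eraser and the binder clip inside the shallow cardboard box; and slide the glue stick upright into the hole of the wooden block until it rests on the bottom. Never tip an ink bottle over, leave the barrel sharpener where it stands, and let go of everything at the end.

Things in the scene. Friction and masses are not known exactly. Their poses are not given: they have to be found in the camera images.
- ink_a: round dark blue glass ink bottle with a label and a narrower fixed black cap, standing; body 47 mm diameter and 49 mm high, cap 32 mm diameter from z 50 to 67 mm, about 0.13 kg. Origin: centre of its underside; z up along the bottle. Grip the body across from above near its shoulder (31 to 49 mm up). Starts near the desk's front edge; bottles far back are scenery.
- ink_b: round dark red glass ink bottle with a label and a narrower fixed black cap, standing; body 47 mm diameter and 49 mm high, cap 32 mm diameter from z 50 to 67 mm, about 0.13 kg. Origin: centre of its underside; z up along the bottle. Grip the body across from above near its shoulder (31 to 49 mm up). Starts near the desk's front edge; bottles far back are scenery.
- glue: grey-blue glue stick, a capped plain round tube 26 mm in diameter and 92 mm tall, standing upright, about 0.04 kg. Origin: centre of its underside; z up along the stick. Can be gripped anywhere across. Starts near the front edge of the desk.
- rubber_eraser: block eraser in a blue and white card sleeve, lying flat; 22 mm wide (its x), 52 mm long (its y), 12 mm high. Origin: centre of its underside.
- clip: black steel binder clip with two wire levers, lying; 25 mm wide (its x), 40 mm long over the levers (its y), 16 mm high. Origin: centre of its underside. The rigid black jaw is 24 mm wide along x, 14 mm high and lies from 3 to 20 mm on the -y side of the origin; the thin wire levers on the +y side carry nothing. Grip it across x, over the jaw, 11 mm to -y of the origin.
- ink_tray: low dark wooden tray, fixed to the table, 82 mm (its x) by 156 mm (its y) and 35 mm high, with outer walls 6 mm thick and a cross wall in the middle that makes two open bays side by side along its y; each bay is 70 mm by about 69 mm inside, centred 37.5 mm to either side (+y and -y) of the origin. Floor of the bays 15 mm above the table. Origin: centre of its underside, on the table top.
- carton: shallow open brown cardboard box, one undivided space, fixed to the table, 120 mm (its x) by 140 mm (its y), 42 mm high; walls 3 mm thick (inside 114 by 134 mm), inner floor 15 mm above the table. Origin: centre of its underside, on the table top.
- glue_stand: square wooden block, fixed to the table, 80 x 80 mm and 50 mm high, with one upright round blind hole in the middle of its top: 37 mm in diameter, 40 mm deep (its bottom is 10 mm above the table), with a 3 mm bevel at the mouth. Origin: centre of its underside, right below the hole.
- barrel_sharpener: dark blue plastic barrel pencil sharpener, a stout cylinder 44 mm in diameter and 59 mm tall with a ribbed cap as wide as its body (no narrow neck), standing among the things. It is not to be sorted. Origin: centre of its underside.

How it is judged:
By the outcome, as a careful person would: the job done as asked, in the order asked, and still so for the second after the job is handed in, with the robot touching nothing.
It also fails if it takes over 104 s, if anything falls off the work surface, if the arm or the gripper's body presses on something with over 40 N, if the wrist force passes 120 N, or if a joint passes its speed limit or range.

## Working session

There is one attempt and no reset: what is moved stays moved. The work goes in short steps, Python scripts to look and compute and a tool call to move; the robot and the scene stay as the last step left them, time stands still between calls to the robot, and variables do not carry over. Pictures are saved under pics/ and viewed, at most 14 in all, crops included, and the job is handed in when it is done.

Besides the shell and the picture viewer there is one more tool, called after ">>>" in YAML: its name, and indented under it one key for each argument. carry_out: Moves the arm, as the interface text tells. Its arguments: {"type":"object","properties":{"motion":{"type":"string"}},"required":["motion"]}

```bash
mkdir -p pics; ls
python3 - <<'E'
from bench import readout, imaging, robot
import cv2
for n in ("scene","side","wrist"):
    s=imaging.snapshot(n); cv2.imwrite(f"pics/{n}0.png",s["pixels"][:,:,::-1]); print(n,s["fx"],s["fy"],s["cx"],s["cy"],s["R"],s["t"])
print(readout.get_obs(), robot.hold_point_z)
E
```

```text
pics
scene 424.0895591667335 424.0895591667335 316.03384192746563 200.19548328856385 [[ 0.656787   -0.75407412  0.00174923]
 [-0.52717234 -0.4608152  -0.71395985]
 [ 0.53918472  0.4679974  -0.70018446]] [-0.33287754  0.29805612  0.94316838]
side 477.8091232564344 477.8091232564344 335.2866852895937 201.48594358098825 [[-0.99913319  0.03438534  0.02346294]
 [-0.00506362  0.45906207 -0.88838977]
 [-0.04131853 -0.88773851 -0.45849004]] [0.51101863 0.03038003 1.23328998]
wrist 309.70691628693146 309.70691628693146 317.97036677250856 204.40531138015166 [[ 0.26784994  0.96345805 -0.00223674]
 [ 0.92325719 -0.25600872  0.28645367]
 [ 0.27541346 -0.07879169 -0.95809149]] [-0.54929568 -0.02955949  0.39290258]
{'time': 0.15, 'joint_positions': array([ 1.19689063e+00,  8.77640708e-02,  1.37188655e+00,  2.39415943e-05,
        1.68359632e+00, -1.03113992e-01]), 'qvel': array([ 0.00113259, -0.00376506, -0.00422409, -0.00251895,  0.00096926,
       -0.0022281 ]), 'joint_torque': array([ 1.48082963e-03, -3.40643728e+01, -3.02793717e+01,  7.18553877e-02,
        3.05288960e-02, -1.07037224e-04]), 'tool_pos': array([0.14697294, 0.52956733, 0.20459505]), 'ee_rot': array([-3.13994961e+00, -1.93944830e-04,  2.87080347e+00]), 'wrist_force': array([-0.3790778 ,  0.09293812, -0.57093228]), 'wrist_torque': array([-0.02760352, -0.02695654,  0.00530285]), 'finger_force': 0.0, 'width': 0.09428768670628797} 0.0188
```

View pics/scene0.png

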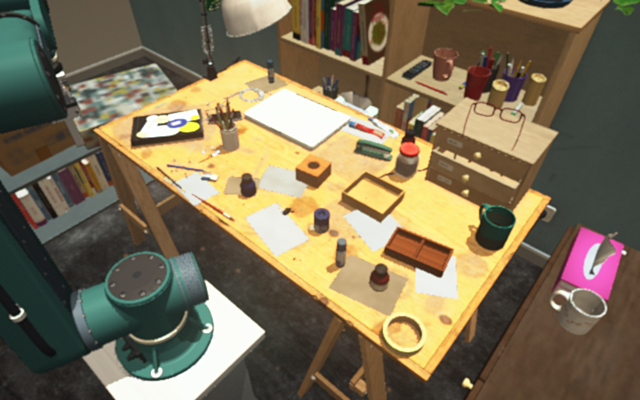

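View pics/side0.png

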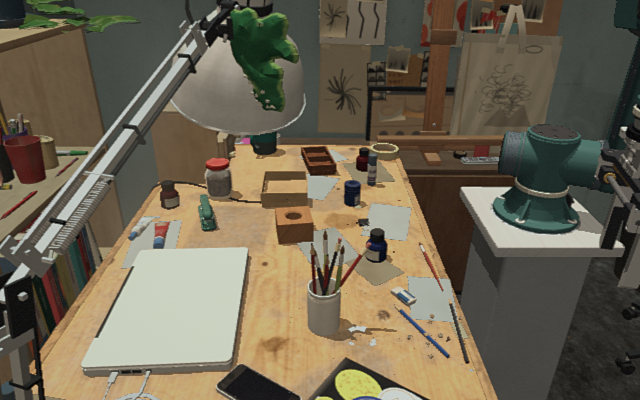

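View pics/wrist0.png

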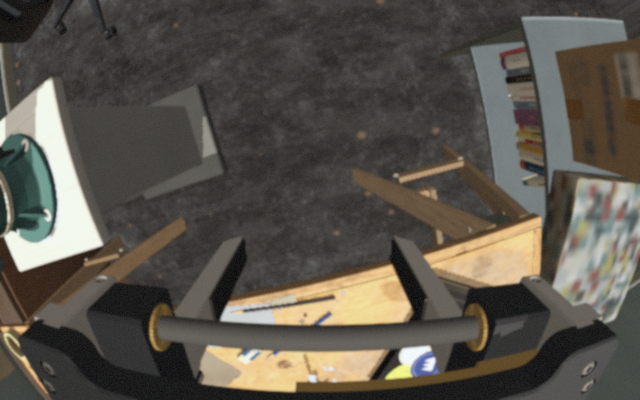

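The scene view shows ink_a at (248,185), sharpener (321,220), glue (341,252), ink_b (380,278), tray (418,250), carton (373,196) and block (313,170). The eraser is at about (403,296) in the side view, and the clip at about (287,210) in scene. The crops will give finer positions.

Run:
```python
import cv2
a=cv2.imread("pics/scene0.png")[140:310,190:457]; cv2.imwrite("pics/sc.png",cv2.resize(a,None,fx=3,fy=3,interpolation=cv2.INTER_CUBIC)[:600,:800])
a=cv2.imread("pics/side0.png")[135:315,240:440]; cv2.imwrite("pics/sd.png",cv2.resize(a,(660,594),interpolation=cv2.INTER_CUBIC))
```

```text
(no output)
```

View pics/sc.png

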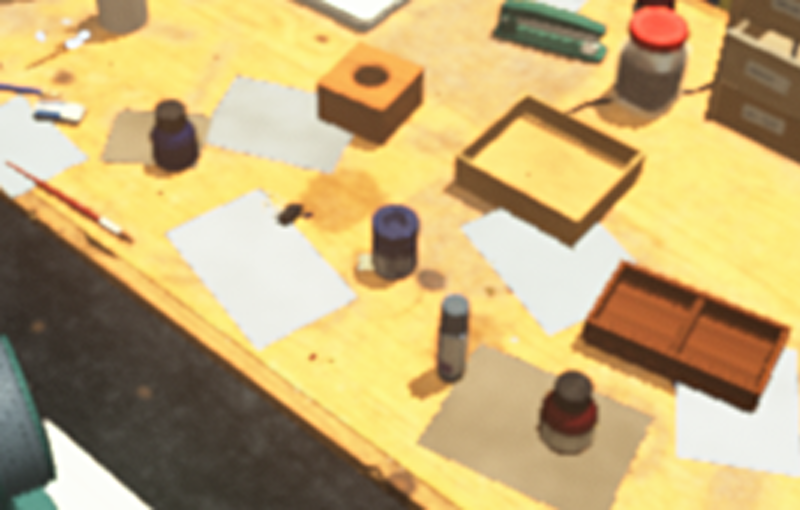

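View pics/sd.png

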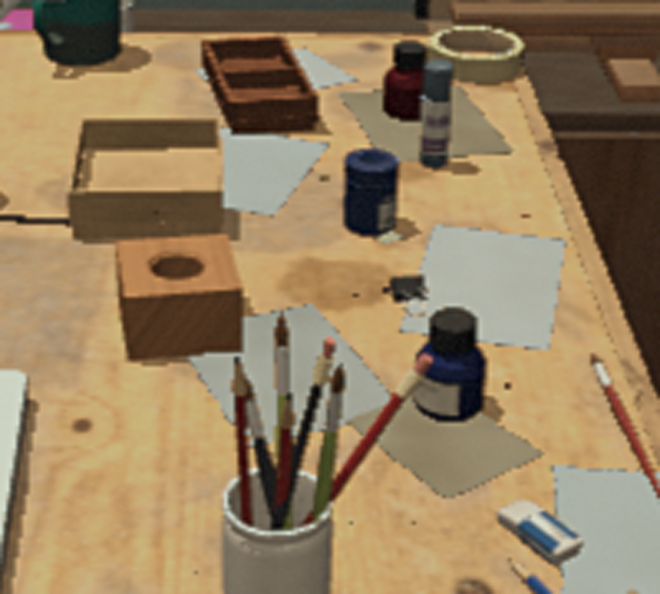

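```bash
cat > h.py <<'E'
import numpy as np, json
from bench import readout, imaging
from scipy.spatial.transform import Rotation as Ro
def ray(s,u,v):
    R,t=np.array(s["R"]),np.array(s["t"]); x=np.array([(u-s["cx"])/s["fx"],(v-s["cy"])/s["fy"]])
    if s.get("fish"):
        r=np.linalg.norm(x); d=np.r_[x/r*np.sin(r),np.cos(r)]
    else: d=np.r_[x,1]
    return -R.T@t, R.T@d
def onz(s,u,v,z):
    o,d=ray(s,u,v); return (o+d*(z-o[2])/d[2])[:2]
def cam(n):
    s=dict(imaging.snapshot(n)); s["fish"]=n=="wrist"; return s
E
python3 - <<'E'
from h import *
sc,sd=cam("scene"),cam("side")
P={"inka":(.067,[(171,107)],[(453,318)]),"inkb":(.067,[(573,381)],[(409,50)]),"glue":(.092,[(455,303)],[(437,68)]),
"sharp":(.059,[(396,219)],[(371,159)]),"hole":(.05,[(372,75)],[(176,266)]),
"block":(.05,[(361,44),(424,72),(377,107),(318,86)],[(117,241),(124,297),(243,288),(232,235)]),
"carton":(.042,[(530,97),(643,157),(573,228),(456,157)],[(70,194),(82,121),(218,121),(224,193)]),
"tray":(.035,[(624,263),(788,326),(752,397),(587,318)],[(220,104),(203,41),(285,37),(318,97)]),
"eraser":(.012,[(60,110)],[(519,502),(581,541),(556,558),(499,517)]),"clip":(.012,[(290,213),(305,210)],[(408,288)])}
for k,(z,a,b) in P.items():
    A=np.array([onz(sc,190+u/3-.33,140+v/3-.33,z) for u,v in a]);B=np.array([onz(sd,240+u/3.3-.35,135+v/3.3-.35,z) for u,v in b])
    print(k,A.mean(0).round(4),B.mean(0).round(4))
    if len(a)>2: print(A.round(3).tolist(),B.round(3).tolist())
    elif len(b)>2: print(B.round(3).tolist())
E
```

```text
inka [0.434  0.2024] [0.4325 0.2034]
inkb [ 0.4204 -0.276 ] [ 0.4195 -0.267 ]
glue [ 0.4046 -0.1694] [ 0.4065 -0.1613]
sharp [ 0.4687 -0.053 ] [ 0.4677 -0.0517]
hole [0.6129 0.102 ] [0.613  0.1058]
block [0.6095 0.1016] [0.6108 0.1035]
[[0.643, 0.144], [0.651, 0.065], [0.579, 0.066], [0.564, 0.131]] [[0.656, 0.069], [0.646, 0.149], [0.566, 0.136], [0.575, 0.06]]
carton [ 0.6389 -0.1005] [ 0.6437 -0.0918]
[[0.699, -0.033], [0.698, -0.167], [0.578, -0.17], [0.581, -0.032]] [[0.699, -0.021], [0.704, -0.16], [0.589, -0.162], [0.582, -0.025]]
tray [ 0.5539 -0.3031] [ 0.557  -0.2994]
[[0.578, -0.225], [0.609, -0.369], [0.524, -0.382], [0.505, -0.236]] [[0.589, -0.215], [0.608, -0.369], [0.529, -0.382], [0.502, -0.232]]
eraser [0.3945 0.3362] [0.3959 0.3466]
[[0.403, 0.321], [0.373, 0.357], [0.39, 0.372], [0.417, 0.335]]
clip [0.4497 0.0524] [0.4468 0.0689]
```

>>> carry_out:
  motion: "-0.212 -0.178 0 0 0 0 1;-0.212 -0.178 0 0 0 0 1;-0.212 -0.178 0 0 0 0 1;-0.212 -0.178 0 0 0 0 1;-0.212 -0.178 0 0 0 0 1;-0.212 -0.178 0 0 0 0 1;-0.212 -0.178 0 0 0 0 1;-0.212 -0.178 0 0 0 0 1;-0.212 -0.178 0 0 0 0 1"

```text
time: 1.38
tool_pos: [0.4299, 0.1175, 0.2056]
ee_rot: [3.141, 0.001, 2.871]
wrist_force: [-0.1, 0.1, 0.8]
width: 0.0938
finger_force: 0.0
```

>>> carry_out:
  motion: "0 0 0 0 0 0.077 1;0 0 0 0 0 0.077 1;0 0 0 0 0 0.077 1;0 0 0 0 0 0.077 1;0 0 0 0 0 0.077 1;0 0 0 0 0 0.077 1;0 0 0 0 0 0.077 1;0 0 0 0 0 0 1"

```text
time: 2.38
tool_pos: [0.429, 0.1191, 0.2054]
ee_rot: [-3.141, -0.0, 1.744]
wrist_force: [-0.1, 0.1, 0.4]
width: 0.0939
finger_force: 0.0
```

Run:
```python
from h import *
import cv2,pickle
s=cam("wrist"); pickle.dump(s,open("w1.pkl","wb")); cv2.imwrite("pics/w1.png",s["pixels"][:,:,::-1])
```

```text
(no output)
```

View pics/w1.png

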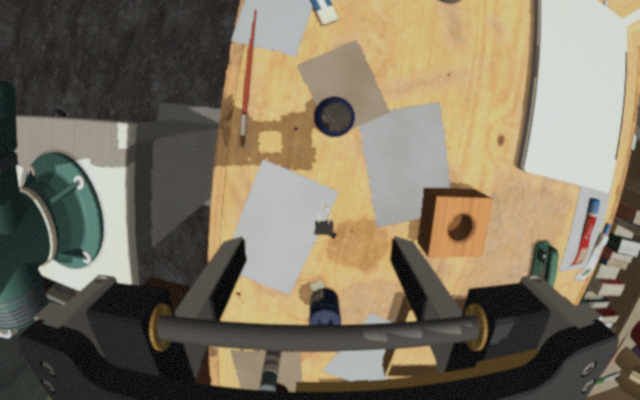

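The wrist picture shows ink_a (334,116), the clip with jaw (325,228) and levers (323,212), the eraser cut off at (323,10), the hole (461,227), and block corners (425,187) (490,194) (488,258) (424,256).

Run:
```python
from h import *
import cv2,pickle
s=pickle.load(open("w1.pkl","rb"))
print(onz(s,334.5,116,.067),onz(s,334,116,.049),"clip jaw",onz(s,325,228,.014),"lev",onz(s,323,210,.006),"hole",onz(s,461,227,.05),"eraser",onz(s,323,10,.012),onz(s,312,-2,.012),onz(s,331,-2,.012))
g=cv2.cvtColor(s["pixels"],cv2.COLOR_RGB2BGR)
a=cv2.resize(g[190:250,290:360],None,fx=5,fy=5,interpolation=cv2.INTER_CUBIC)
b=cv2.resize(g[80:150,290:375],None,fx=5,fy=5,interpolation=cv2.INTER_CUBIC)
c=np.zeros((350,800,3),np.uint8);c[:300,:350]=a;c[:350,355:780]=b; cv2.imwrite("pics/w1c.png",c)
```

```text
[0.43126694 0.20337106] [0.43167203 0.2033314 ] clip jaw [0.4478035  0.06320084] lev [0.44155862 0.08410508] hole [0.61242296 0.10511425] eraser [0.39793344 0.33163778] [0.38214291 0.3455818 ] [0.40458322 0.34960913]
```

View pics/w1c.png

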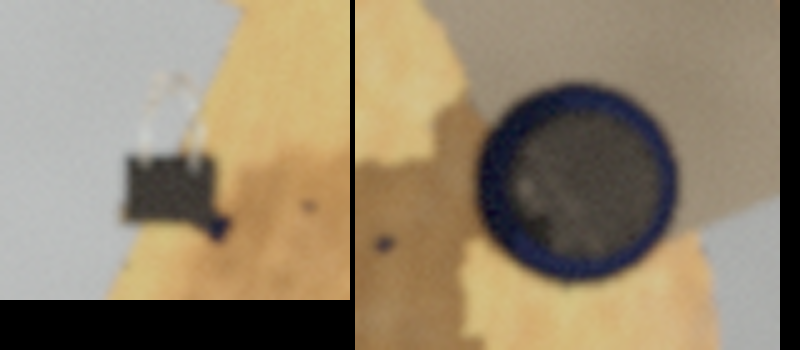

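>>> carry_out:
  motion: "0.205 0.045 0 0 0 0 1;0.205 0.045 0 0 0 0 1;0 0 0.22 0 0 0 1;0 0 0.22 0 0 0 1;0 0 0.22 0 0 0 1;0 0 0.14 0 0 0 1;0 0 0.1 0 0 0 1;0 0 0 0 0 0 1"

```text
time: 3.42
tool_pos: [0.4313, 0.2025, 0.0237]
ee_rot: [-3.137, 0.001, 1.744]
wrist_force: [-0.4, -0.8, 0.4]
width: 0.0938
finger_force: 0.0
```

>>> carry_out:
  motion: "0 0 0 0 0 0 0;0 0 0 0 0 0 0;0 0 0 0 0 0 0;0 0 0 0 0 0 0;0 0 0 0 0 0 0;0 0 0 0 0 0 0"

```text
time: 4.18
tool_pos: [0.4329, 0.2031, 0.0257]
ee_rot: [3.141, -0.0, 1.742]
wrist_force: [-0.3, -0.5, 0.7]
width: 0.0467
finger_force: 30.0
```

>>> carry_out:
  motion: "0 0 -0.15 0 0 0 0;0 0 -0.25 0 0 0 0;0 0 -0.2 0 0 0 0;-0.12 0.01 0 0 0 0 0;-0.2 0.01 0 0 0 0 0;-0.26 0.016 0 0 0 0 0;-0.26 0.016 0 0 0 0 0;-0.26 0.016 0 0 0 0 0;-0.26 0.016 0 0 0 0 0;-0.26 0.016 0 0 0 0 0"

```text
time: 5.42
tool_pos: [0.5076, -0.1144, 0.1448]
ee_rot: [-3.141, -0.001, 1.742]
wrist_force: [1.0, -0.7, -1.1]
width: 0.0462
finger_force: 30.0
```

>>> carry_out:
  motion: "-0.26 0.016 0 0 0 0 0;-0.26 0.016 0 0 0 0 0;-0.26 0.016 0 0 0 0 0;-0.2 0.01 0 0 0 0 0;-0.18 0.01 0 0 0 0 0;0 0 0 0 0 0 0;0 0 0 0 0 0 0"

```text
time: 6.3
tool_pos: [0.5604, -0.3384, 0.1445]
ee_rot: [-3.141, -0.002, 1.742]
wrist_force: [0.3, 1.1, -1.4]
width: 0.0464
finger_force: 30.0
```

Run:
```python
from h import *
import cv2,pickle
s=cam("wrist"); pickle.dump(s,open("w2.pkl","wb")); cv2.imwrite("pics/w2.png",s["pixels"][:,:,::-1])
```

```text
(no output)
```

View pics/w2.png

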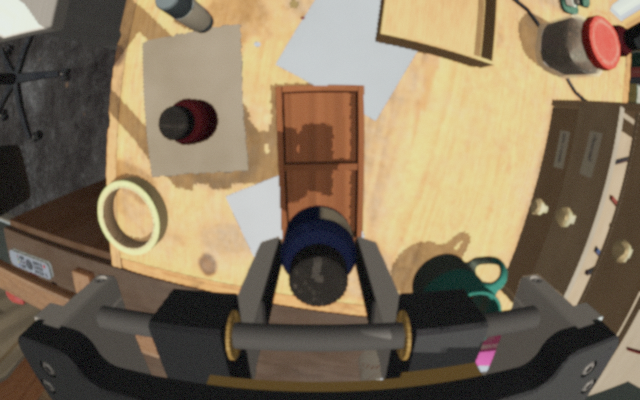

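The picture shows ink_a in the grip, tray corners (275,86) and (364,86) with the cross wall at (285,163)–(358,162), ink_b's cap at (176,123), and the carton's near corner at the top.

Run:
```python
from h import *
import pickle
s=pickle.load(open("w2.pkl","rb"))
for n,u,v,z in [("c1",275,86,.035),("c2",364,86,.035),("x1",285,163,.035),("x2",358,162,.035),("xm",321,162.5,.035),("inkb cap",176,123,.067),("car corner",378,40,.042),("car corner2",493,64,.042)]: print(n,onz(s,u,v,z).round(4))
```

```text
c1 [ 0.5023 -0.2351]
c2 [ 0.583  -0.2211]
x1 [ 0.5229 -0.3055]
x2 [ 0.5907 -0.2927]
xm [ 0.5564 -0.2994]
inkb cap [ 0.423  -0.2786]
car corner [ 0.5873 -0.1761]
car corner2 [ 0.707 -0.165]
```

>>> carry_out:
  motion: "0 0.008 0.2 0 0 0 0;0 0 0.16 0 0 0 0;0 0 0.1 0 0 0 0;0 0 0.04 0 0 0 0;0 0 0.015 0 0 0 0;0 0 0 0 0 0 0;0 0 0 0 0 0 0"

```text
time: 7.22
tool_pos: [0.5629, -0.3394, 0.0439]
ee_rot: [3.14, 0.002, 1.742]
wrist_force: [0.6, 0.3, -0.6]
width: 0.0465
finger_force: 30.0
```

>>> carry_out:
  motion: "0 0 0.008 0 0 0 0;0 0 0.006 0 0 0 0;0 0 0 0 0 0 0"

```text
time: 7.6
tool_pos: [0.5626, -0.3391, 0.0407]
ee_rot: [3.141, 0.001, 1.742]
wrist_force: [-1.0, 0.4, 3.0]
width: 0.0468
finger_force: 30.0
```

>>> carry_out:
  motion: "0 0 0 0 0 0 0.8;0 0 0 0 0 0 0.8;0 0 0 0 0 0 0.8;0 0 -0.1 0 0 0 0.8;0 0 -0.2 0 0 0 0.8;0 0 -0.25 0 0 0 0.8;0 0 0 0 0 0 1"

```text
time: 8.48
tool_pos: [0.5651, -0.3409, 0.158]
ee_rot: [3.132, 0.01, 1.742]
wrist_force: [0.9, 0.5, -0.4]
width: 0.082
finger_force: 0.0
```

>>> carry_out:
  motion: "0.144 -0.213 0 0 0 0 1;0.144 -0.213 0 0 0 0 1;0.144 -0.213 0 0 0 0 1;0 0 0 0 0 0 1;0 0 0.25 0 0 0 1;0 0 0.2 0 0 0 1;0 0 0.12 0 0 0 1;0 0 0.05 0 0 0 1;0 0 0 0 0 0 1;0 0 0 0 0 0 1"

```text
time: 9.72
tool_pos: [0.4228, -0.2763, 0.0271]
ee_rot: [3.14, 0.002, 1.742]
wrist_force: [0.0, 0.9, -0.1]
width: 0.0939
finger_force: 0.0
```

>>> carry_out:
  motion: "0 -0.005 0.014 0 0 0 1;0 0 0 0 0 0 0;0 0 0 0 0 0 0;0 0 0 0 0 0 0;0 0 0 0 0 0 0;0 0 0 0 0 0 0;0 0 0 0 0 0 0"

```text
time: 10.6
tool_pos: [0.4204, -0.2756, 0.0228]
ee_rot: [-3.141, -0.0, 1.742]
wrist_force: [-1.2, -0.9, -0.0]
width: 0.0467
finger_force: 30.0
```

>>> carry_out:
  motion: "0 0 -0.15 0 0 0 0;0 0 -0.25 0 0 0 0;0 0 -0.2 0 0 0 0;-0.019 0.15 0 0 0 0 0;-0.019 0.25 0 0 0 0 0;-0.019 0.24 0 0 0 0 0;0 0 0 0 0 0 0;0 0 0 0 0 0 0"

```text
time: 11.6
tool_pos: [0.5481, -0.2649, 0.142]
ee_rot: [-3.14, -0.001, 1.742]
wrist_force: [-0.8, -0.7, -1.1]
width: 0.0463
finger_force: 30.0
```

>>> carry_out:
  motion: "0 0 0.2 0 0 0 0;0 0 0.16 0 0 0 0;0 0 0.1 0 0 0 0;0 0 0.04 0 0 0 0;0 0 0.01 0 0 0 0;0 0 0 0 0 0 0;0 0 0 0 0 0 0"

```text
time: 12.48
tool_pos: [0.5493, -0.2655, 0.0422]
ee_rot: [3.14, 0.001, 1.742]
wrist_force: [0.0, 0.4, -0.6]
width: 0.0463
finger_force: 30.0
```

>>> carry_out:
  motion: "0 0 0.014 0 0 0 0;0 0 0.006 0 0 0 0;0 0 0 0 0 0 0;0 0 0 0 0 0 0"

```text
time: 12.98
tool_pos: [0.5491, -0.2652, 0.0379]
ee_rot: [3.141, 0.001, 1.742]
wrist_force: [-1.6, 1.5, 5.9]
width: 0.0465
finger_force: 30.0
```

>>> carry_out:
  motion: "0 0 0 0 0 0 0.75;0 0 0 0 0 0 0.75;0 0 0 0 0 0 0.75;0 0 -0.1 0 0 0 0.75;0 0 -0.2 0 0 0 0.75;0 0 -0.25 0 0 0 0.75;0 0 -0.1 0 0 0 0.75"

```text
time: 13.85
tool_pos: [0.55, -0.2659, 0.1708]
ee_rot: [3.137, 0.004, 1.742]
wrist_force: [0.4, 0.6, 0.0]
width: 0.0706
finger_force: 0.0
```

>>> carry_out:
  motion: "0.274 -0.003 0 0 0 0 0.5;0.274 -0.003 0 0 0 0 0.5;0.274 -0.003 0 0 0 0 0.5;0.274 -0.003 0 0 0 0 0.5;0.274 -0.003 0 0 0 0 0.5;0.274 -0.003 0 0 0 0 0.5;0.274 -0.003 0 0 0 0 0.5;0.274 -0.003 0 0 0 0 0.5;0.274 -0.003 0 0 0 0 0.5;0.274 -0.003 0 0 0 0 0.5;0 0 0 0 0 0 0.5"

```text
time: 15.22
tool_pos: [0.4482, 0.277, 0.1664]
ee_rot: [-3.141, -0.001, 1.748]
wrist_force: [0.2, -0.5, -0.9]
width: 0.0469
finger_force: 0.0
```

>>> carry_out:
  motion: "0 0 0 0 0 -0.078 0.5;0 0 0 0 0 -0.078 0.5;0 0 0 0 0 -0.077 0.5;0 0 0 0 0 0 0.5;0 0 0 0 0 0 0.5"

```text
time: 15.85
tool_pos: [0.4497, 0.2732, 0.1668]
ee_rot: [-3.142, 0.0, 2.227]
wrist_force: [-0.4, -0.2, -0.9]
width: 0.0468
finger_force: 0.0
```

Run:
```python
from h import *
import cv2,pickle
s=cam("wrist"); pickle.dump(s,open("w3.pkl","wb")); cv2.imwrite("pics/w3.png",cv2.resize(s["pixels"][:,:,::-1][20:300,180:460],(600,600)))
t=cam("scene"); cv2.imwrite("pics/s3.png",cv2.resize(t["pixels"][:,:,::-1][210:310,330:480],(750,500)))
```

```text
(no output)
```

View pics/w3.png

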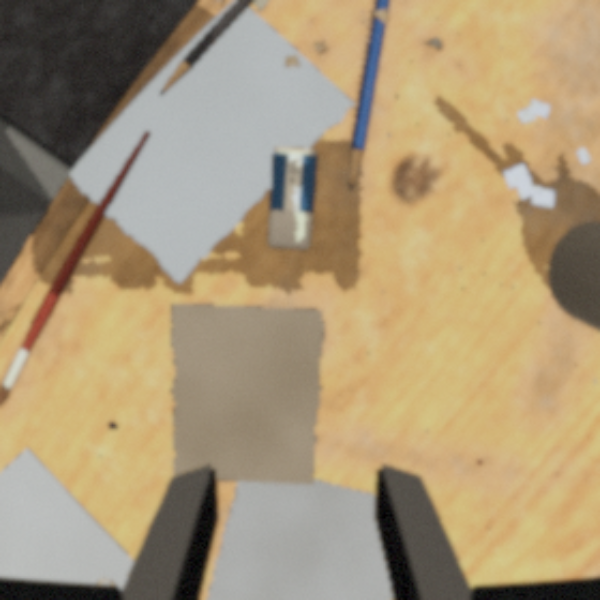

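View pics/s3.png

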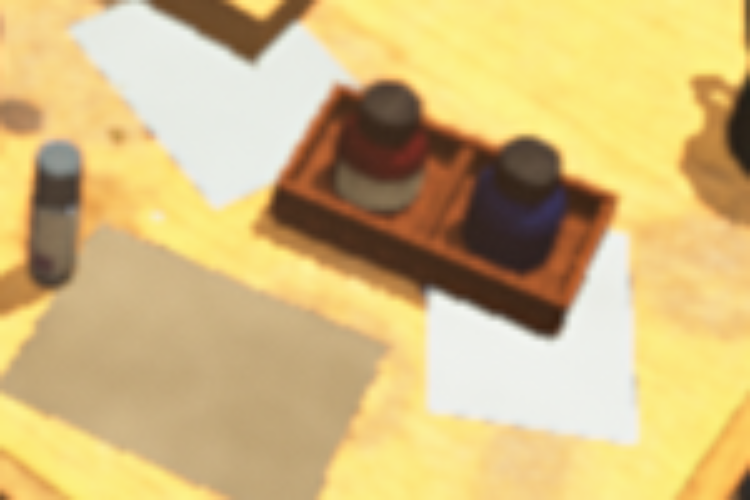

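Both bottles stand in their bays. In the crop, the eraser's corners are about (274,149) (316,150) (310,247) (268,245).

Run:
```python
from h import *
import pickle
s=pickle.load(open("w3.pkl","rb"))
C=np.array([onz(s,180+u*.46667-.27,20+v*.46667-.27,z) for u,v,z in [(274,149,.012),(316,150,.012),(311,243,.012),(269,242,.012)]])
print(C.round(4),C.mean(0)); d=(C[0]+C[1]-C[2]-C[3])/2; print(np.linalg.norm(d),np.linalg.norm(C[1]-C[0]),np.arctan2(d[1],d[0]))
o=readout.get_obs(); yaw=o["ee_rot"][2]; e=C.mean(0)-o["tool_pos"][:2]; print(o["tool_pos"],yaw,e@[np.cos(yaw),np.sin(yaw)]/.2,e@[np.sin(yaw),-np.cos(yaw)]/.2)
```

```text
[[0.3732 0.3547]
 [0.39   0.367 ]
 [0.4167 0.3283]
 [0.3997 0.316 ]] [0.39488521 0.34149863]
0.046970052337161367 0.02073688545780251 2.1728681062310855
[0.44960514 0.27347831 0.16683438] 2.227902773744591 0.43640230074882214 -0.008882327209672851
```

>>> carry_out:
  motion: "0.222 -0.009 0 0 0 0 0.5;0.222 0 0 0 0 0 0.5;0 0 0 0 0 0.026 0.5;0 0 0.28 0 0 0 0.5;0 0 0.25 0 0 0 0.5;0 0 0.17 0 0 0 0.5;0 0 0.07 0 0 0 0.5;0 0 0.01 0 0 0 0.5;0 0 0 0 0 0 0.5;0 0 0 0 0 0 0.5"

```text
time: 17.2
tool_pos: [0.3948, 0.3438, 0.0127]
ee_rot: [3.138, -0.0, 2.175]
wrist_force: [-0.5, -0.4, 0.5]
width: 0.0469
finger_force: 0.0
```

>>> carry_out:
  motion: "0 0 0.03 0 0 0 0.5;0 0 0.013 0 0 0 0.5;0 0 0 0 0 0 0.5;0 0 0 0 0 0 0;0 0 0 0 0 0 0;0 0 0 0 0 0 0;0 0 0 0 0 0 0;0 0 0 0 0 0 0"

```text
time: 18.2
tool_pos: [0.3937, 0.3431, 0.0024]
ee_rot: [3.141, -0.0, 2.175]
wrist_force: [-0.7, 0.0, 0.1]
width: 0.0215
finger_force: 30.0
```

>>> carry_out:
  motion: "0 0 -0.15 0 0 0 0;0 0 -0.25 0 0 0 0;0 0 -0.25 0 0 0 0;0 0 0 0 0 0.0686 0;0 0 0 0 0 0.0686 0;0 0 0 0 0 0.0686 0;0 0 0 0 0 0.0686 0;0 0 0 0 0 0 0"

```text
time: 19.2
tool_pos: [0.3936, 0.3429, 0.1321]
ee_rot: [-3.141, 0.0, 1.602]
wrist_force: [-0.2, -0.3, 0.2]
width: 0.0218
finger_force: 30.0
```

Run:
```python
from h import *
from scipy.optimize import least_squares
sc,sd=cam("scene"),cam("side")
def tri(a,b):
    (o,d),(p,e)=ray(sc,*a),ray(sd,*b); k=np.linalg.lstsq(np.c_[d,-e],p-o,rcond=None)[0]; return ((o+d*k[0]+p+e*k[1])/2).round(3)
print("jar top",tri((409,149),(218,164)),"jar base",tri((405,174),(218,196)))
print("drawer near bottom corner", onz(sc,427,178,0))
```

```text
jar top [ 0.818 -0.098  0.09 ] jar base [ 0.824 -0.1   -0.007]
drawer near bottom corner [ 0.84160022 -0.16616307]
```

>>> carry_out:
  motion: "-0.2 0 0 0 0 0 0;-0.3 0 0 0 0 0 0;-0.199 0.147 0 0 0 0 0;-0.199 0.147 0 0 0 0 0;-0.199 0.147 0 0 0 0 0;-0.199 0.147 0 0 0 0 0;-0.199 0.147 0 0 0 0 0;-0.199 0.147 0 0 0 0 0;-0.199 0.147 0 0 0 0 0;-0.199 0.147 0 0 0 0 0;0 0 0 0 0 0 0;0 0 0 0 0 0 0"

```text
time: 20.8
tool_pos: [0.6409, -0.0678, 0.1318]
ee_rot: [-3.14, -0.001, 1.602]
wrist_force: [0.3, 0.1, -0.5]
width: 0.0212
finger_force: 30.0
```

Run:
```python
from h import *
import cv2,pickle
s=cam("wrist"); pickle.dump(s,open("w4.pkl","wb")); cv2.imwrite("pics/w4.png",s["pixels"][:,:,::-1])
```

```text
(no output)
```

View pics/w4.png

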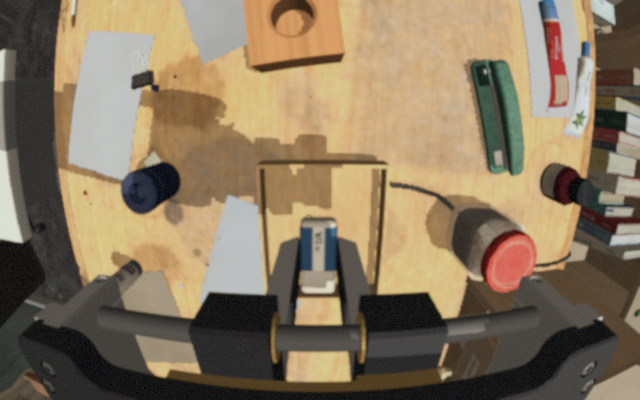

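The eraser is held over the box. The box's +y edge runs from (257,163) to (387,163).

Run:
```python
from h import *
import pickle
s=pickle.load(open("w4.pkl","rb"))
for u,v,z in [(258,162,.042),(387,162,.042),(293,18,.05)]: print(onz(s,u,v,z).round(4))
```

```text
[ 0.5862 -0.0264]
[ 0.7009 -0.0227]
[0.6148 0.1001]
```

>>> carry_out:
  motion: "0 0.005 0.2 0 0 0 0;0 0 0.17 0 0 0 0;0 0 0.12 0 0 0 0;0 0 0.04 0 0 0 0;0 0 0.015 0 0 0 0;0 0 0.01 0 0 0 0;0 0 0 0 0 0 0;0 0 0 0 0 0 0"

```text
time: 21.85
tool_pos: [0.6428, -0.0683, 0.0221]
ee_rot: [3.14, 0.0, 1.601]
wrist_force: [1.0, 0.3, 0.2]
width: 0.0218
finger_force: 30.0
```

>>> carry_out:
  motion: "0 0 0.014 0 0 0 0;0 0 0.006 0 0 0 0;0 0 0 0 0 0 0;0 0 0 0 0 0 0"

```text
time: 22.35
tool_pos: [0.6423, -0.0682, 0.0174]
ee_rot: [3.142, 0.0, 1.601]
wrist_force: [-0.6, 0.1, 2.0]
width: 0.0214
finger_force: 30.0
```

>>> carry_out:
  motion: "0 0 0 0 0 0 0.45;0 0 0 0 0 0 0.45;0 0 -0.1 0 0 0 0.45;0 0 -0.2 0 0 0 0.45;0 0 -0.25 0 0 0 0.5;0.137 -0.192 0 0 0 0 0.5;0.137 -0.192 0 0 0 0 0.5;0.137 -0.192 0 0 0 0 0.5;0.137 -0.192 0 0 0 0 0.5;0.137 -0.192 0 0 0 0 0.5;0 0 0 0 0 -0.067 0.5;0 0 0 0 0 0 0.5"

```text
time: 23.85
tool_pos: [0.4466, 0.0634, 0.129]
ee_rot: [3.138, 0.0, 1.74]
wrist_force: [-0.2, 0.4, 0.1]
width: 0.0472
finger_force: 0.0
```

Run:
```python
from h import *
import pickle
s=pickle.load(open("w1.pkl","rb"))
C=np.array([onz(s,290+u/5-.4,190+v/5-.4,.014) for u,v in [(126,157),(213,157),(212,222),(124,220)]]);print(C.round(4),C.mean(0),np.arctan2(*(C[1]-C[0])[::-1]))
o=readout.get_obs();print(o["tool_pos"],o["ee_rot"])
```

```text
[[0.4333 0.0704]
 [0.4551 0.0742]
 [0.4582 0.0566]
 [0.4357 0.0532]] [0.44559362 0.06357409] 0.1723840881578983
[0.44658665 0.06338467 0.1290263 ] [3.13845355e+00 4.37651713e-04 1.74029554e+00]
```

>>> carry_out:
  motion: "0 0 0.25 0 0 0 0.5;0 0 0.2 0 0 0 0.5;0 0 0.11 0 0 0 0.5;0 0 0.03 0 0 0 0.5;0 0 0.01 0 0 0 0.5;0 0 0 0 0 0 0.5;0 0 0 0 0 0 0.5"

```text
time: 24.72
tool_pos: [0.4473, 0.0631, 0.0084]
ee_rot: [3.139, 0.0, 1.741]
wrist_force: [-0.2, 0.3, -0.3]
width: 0.0472
finger_force: 0.0
```

>>> carry_out:
  motion: "0 -0.005 0.018 0 0 0 0.5;0 0 0 0 0 0 0.5;0 0 0 0 0 0 0;0 0 0 0 0 0 0;0 0 0 0 0 0 0;0 0 0 0 0 0 0;0 0 0 0 0 0 0;0 0 -0.1 0 0 0 0;0 0 -0.2 0 0 0 0;0 0 -0.3 0 0 0 0;0 0 0 0 0 0 0"

```text
time: 26.1
tool_pos: [0.4491, 0.0629, 0.1294]
ee_rot: [3.13, 0.002, 1.741]
wrist_force: [-0.1, -0.2, -0.8]
width: 0.0243
finger_force: 30.0
```

>>> carry_out:
  motion: "0 0 0 0 0 0.067 0;-0.1725 0.16 0 0 0 0 0;-0.1725 0.16 0 0 0 0 0;-0.1725 0.16 0 0 0 0 0;-0.1725 0.16 0 0 0 0 0;-0.1725 0.16 0 0 0 0 0;-0.1725 0.16 0 0 0 0 0;0 0 0 0 0 0 0;0 0 0 0 0 0 0"

```text
time: 27.22
tool_pos: [0.6424, -0.1377, 0.1221]
ee_rot: [-3.139, -0.001, 1.601]
wrist_force: [0.0, -0.3, -0.0]
width: 0.0243
finger_force: 30.0
```

>>> carry_out:
  motion: "0 0 0.2 0 0 0 0;0 0 0.17 0 0 0 0;0 0 0.11 0 0 0 0;0 0 0.04 0 0 0 0;0 0 0.01 0 0 0 0;0 0 0 0 0 0 0;0 0 0 0 0 0 0"

```text
time: 28.1
tool_pos: [0.6439, -0.1381, 0.0187]
ee_rot: [3.14, 0.0, 1.601]
wrist_force: [0.2, -0.0, 1.5]
width: 0.0246
finger_force: 30.0
```

>>> carry_out:
  motion: "0 0 0 0 0 0 0.45;0 0 0 0 0 0 0.45;0 0 -0.1 0 0 0 0.45;0 0 -0.25 0 0 0 0.45;0 0 -0.25 0 0 0 0.8;-0.022 -0.24 0 0 0 0 0.8;-0.022 -0.24 0 0 0 0 0.8;-0.022 -0.24 0 0 0 0 0.8;-0.022 -0.24 0 0 0 0 0.8;-0.022 -0.24 0 0 0 0 0.8;0 0 0 0 0 0 0.8;0 0 0 0 0 0 0.8"

```text
time: 29.6
tool_pos: [0.4052, -0.1679, 0.1392]
ee_rot: [3.139, 0.001, 1.6]
wrist_force: [0.5, -0.3, 0.5]
width: 0.0754
finger_force: 0.0
```

Run:
```python
from h import *
import cv2
s=cam("scene"); c=cam("side")
a=cv2.resize(s["pixels"][150:270,310:470,::-1],(600,450)); b=cv2.resize(c["pixels"][130:230,300:420,::-1],(200,167))
cv2.imwrite("pics/s5.png",a); print(readout.get_obs()["tool_pos"])
```

```text
[ 0.40546122 -0.16764011  0.13847172]
```

View pics/s5.png

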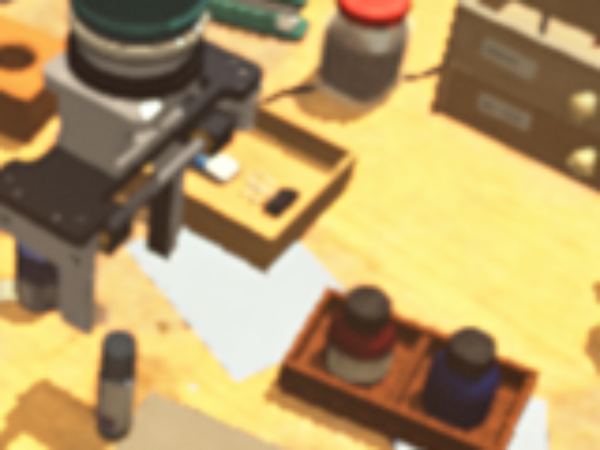

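The eraser and clip lie in the box, both bottles stand in the tray, and the gripper is above the glue stick.

>>> carry_out:
  motion: "0 0 0.2 0 0 0 0.8;0 0 0.14 0 0 0 0.8;0 0 0.08 0 0 0 0.8;0 0 0.02 0 0 0 0.8;0 0 0 0 0 0 0.8;0 0 0 0 0 0 0;0 0 0 0 0 0 0;0 0 0 0 0 0 0;0 0 0 0 0 0 0;0 0 0 0 0 0 0;0 0 0 0 0 0 0"

```text
time: 31.08
tool_pos: [0.4041, -0.1674, 0.0496]
ee_rot: [-3.142, -0.0, 1.601]
wrist_force: [0.3, 0.2, -0.5]
width: 0.0259
finger_force: 30.0
```

>>> carry_out:
  motion: "0 0 -0.15 0 0 0 0;0 0 -0.2 0 0 0 0;0 0 -0.1 0 0 0 0;0.189 0.155 0 0 0 0 0;0.189 0.155 0 0 0 0 0;0.189 0.155 0 0 0 0 0;0.189 0.155 0 0 0 0 0;0.189 0.155 0 0 0 0 0;0.189 0.155 0 0 0 0 0;0.189 0.155 0 0 0 0 0;0 0 0 0 0 0 0;0 0 0 0 0 0 0"

```text
time: 32.58
tool_pos: [0.6127, 0.1032, 0.1391]
ee_rot: [-3.14, 0.001, 1.601]
wrist_force: [-0.6, 0.2, 0.6]
width: 0.0259
finger_force: 30.0
```

>>> carry_out:
  motion: "0 0 0.1 0 0 0 0;0 0 0.04 0 0 0 0;0 0 0 0 0 0 0;0 0 0 0 0 0 0"

```text
time: 33.08
tool_pos: [0.6134, 0.1031, 0.1126]
ee_rot: [3.14, -0.0, 1.6]
wrist_force: [0.2, -0.8, -0.0]
width: 0.0257
finger_force: 30.0
```

Run:
```python
from h import *
import cv2,pickle
s=cam("scene"); d=cam("side"); w=cam("wrist")
pickle.dump((s,d,w),open("f.pkl","wb"))
f=lambda p,x,y:cv2.resize(p["pixels"][y:y+66,x:x+66,::-1],(396,396),interpolation=cv2.INTER_CUBIC)
cv2.imwrite("pics/f.png",np.hstack([f(s,280,130),f(d,262,170)])); print(readout.get_obs()["tool_pos"])
```

```text
[0.61357531 0.10342846 0.11260439]
```

View pics/f.png

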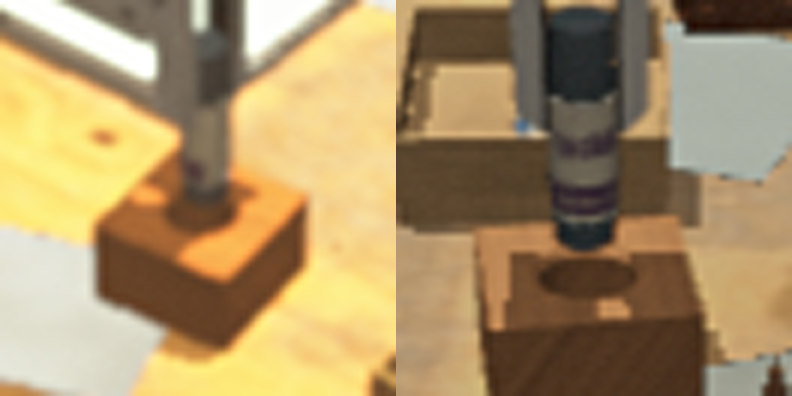

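In the scene crop the glue foot is at about (206,191) over the hole at about (203,207). In the side crop the foot is at (583,236) over the hole at (588,275).

Run:
```python
from h import *
import pickle
s,d,w=pickle.load(open("f.pkl","rb"))
g=lambda c,x,y,u,v,z:onz(c,x+u/6-.4,y+v/6-.4,z).round(4)
print("scene foot",g(s,280,130,206,191,.063),"hole",g(s,280,130,203,207,.05))
print("side foot",g(d,262,170,187,238,.063),"hole",g(d,262,170,192,275,.05))
```

```text
scene foot [0.6131 0.1011] hole [0.6145 0.1043]
side foot [0.6134 0.1011] hole [0.6115 0.1067]
```

>>> carry_out:
  motion: "0.018 0 0 0 0 0 0;0 0 0.05 0 0 0 0;0 0 0.05 0 0 0 0;0 0 0.03 0 0 0 0;0 0 0 0 0 0 0"

```text
time: 33.85
tool_pos: [0.6124, 0.107, 0.0844]
ee_rot: [-3.139, 0.0, 1.601]
wrist_force: [-0.4, -0.3, -1.3]
width: 0.0253
finger_force: 30.0
```

>>> carry_out:
  motion: "0 0 0.04 0 0 0 0;0 0 0.04 0 0 0 0;0 0 0.02 0 0 0 0;0 0 0.01 0 0 0 0;0 0 0 0 0 0 0;0 0 0 0 0 0 0"

```text
time: 34.6
tool_pos: [0.6133, 0.1072, 0.064]
ee_rot: [3.141, -0.0, 1.601]
wrist_force: [0.2, -0.8, -0.2]
width: 0.0255
finger_force: 30.0
```

>>> carry_out:
  motion: "0 0 0.012 0 0 0 0;0 0 0.008 0 0 0 0;0 0 0 0 0 0 0;0 0 0 0 0 0 0"

```text
time: 35.1
tool_pos: [0.6131, 0.1071, 0.0597]
ee_rot: [3.142, -0.0, 1.601]
wrist_force: [1.0, 0.7, -0.1]
width: 0.0258
finger_force: 30.0
```

Release from here, then rise above the stick and check.

>>> carry_out:
  motion: "0 0 0.006 0 0 0 0;0 0 0 0 0 0 0;0 0 0 0 0 0 0.6;0 0 0 0 0 0 0.6;0 0 0 0 0 0 0.6;0 0 -0.1 0 0 0 0.6;0 0 -0.2 0 0 0 0.6;0 0 -0.3 0 0 0 0.6;0 -0.25 -0.1 0 0 0 0.6;0 -0.25 0 0 0 0 0.6;0 -0.25 0 0 0 0 0.6;0 0 0 0 0 0 0.6"

```text
time: 36.6
tool_pos: [0.4607, 0.1028, 0.2002]
ee_rot: [3.139, -0.0, 1.602]
wrist_force: [1.6, 1.2, -0.0]
width: 0.0566
finger_force: 0.0
```

Run:
```python
from h import *
import cv2
s=cam("scene"); d=cam("side")
a=cv2.resize(s["pixels"][130:290,270:470,::-1],(500,400)); b=cv2.resize(d["pixels"][140:260,240:390,::-1],(300,240))
c=np.zeros((400,800,3),np.uint8); c[:,:500]=a; c[:240,500:]=b; cv2.imwrite("pics/end.png",c)
```

```text
(no output)
```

View pics/end.png

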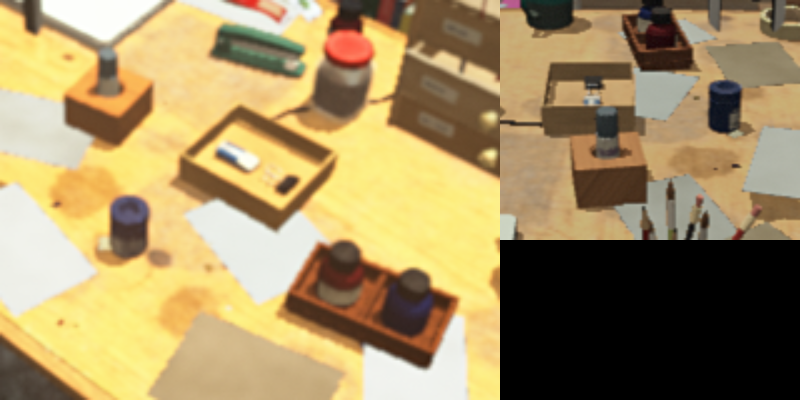

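The glue stands in the hole, the eraser and clip lie in the box, the bottles stand in the tray, and the sharpener hasn't moved. I'll hand it in.

```bash
python3 -c "
from bench import robot
print(robot.close_job())"
```

```text
the job is handed in; nothing more can be done
None
```

I handed the job in at about 37 s. In the last pictures both ink bottles stand upright in their own tray bays, the eraser and binder clip lie in the cardboard box, the glue stick stands upright in the block's hole, the barrel sharpener has not moved, and the gripper holds nothing.

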